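Vent the vacuum manifold, then key the filter cell onto its spigot and hold it home

ROBOT

A 7-joint arm with a two-finger parallel gripper is mounted at the origin on the work surface. World frame = base frame: x ahead of the robot, y to its left, z up, the work surface at z = 0. Lengths are in m, angles in degrees, forces in N, time in s.
With the tool pointing down it reaches from about 0.425 to 0.875 m from the base axis. Payload 4.7 kg.
Tool frame: the origin (TCP) lies between the finger pads; the fingertips stand 22 mm ahead of it and the grasp point (between the pads) lies 3 mm ahead of it; z points along the fingers, y is the line along which they close (so a half turn about z gives the same grasp; the last joint's range is limited). The gripper opens to 85 mm and grips with 20 to 120 N. Pads are 22 mm wide; open, the fingers measure 114 mm over their backs; the gripper's body (76 mm by 85 mm) begins 54 mm behind the grasp point. The pads swing forward as they close: fully open they stand 13 mm farther back than shut.
Start: joints at [-64.624, 18.392, -4.016, 83.108, 1.295, 78.541, -3.26], TCP at [0.27, 0.591, 0.253] pointing down, gripper open.
Joint ranges: [-163.93, 163.93], [-17.29, 119.83], [-79.2, 71.16], [3.27, 140.29], [-89.18, 269.18], [5.43, 117.66], [-154.24, 154.24]. Speed limits (degrees/s): [147.25, 147.25, 180, 180, 180, 180, 180].

INTERFACE

Orientations are given as [roll, pitch, yaw] about the fixed x, y, z axes, in that order (R = Rz(yaw) Ry(pitch) Rx(roll)).
In Python, from rig import env, imaging, nets gives the robot as it stands. The module is installed in compiled form; this text tells all that it offers.
- The arm moves only by the tool apply_moves, never from a script. Its argument "commands" is one flat list of numbers, 5 for each row, row after row: the opening, from 0 (shut) to 1 (fully open), then the shift along the tool's x, y, z in units of 30 mm (1.0 is 30 mm), then the turn about the tool's z in units of 5 degrees (1.0 is 5 degrees). In form: [jaw, dx, dy, dz, roll, jaw, dx, dy, dz, roll, ...]. A call has 1 to 12 rows; each row shifts and turns the commanded pose from where the row before left it, along the tool's axes as they then stand; what a row does not reach is not made up. A row lasts 1/10 s, in which the tool goes at most 50 mm and 8.59 degrees, less where a joint would pass 70% of its speed; a pose out of reach is approached as far as the arm can. A call is refused whole if a number of a shift passes 1 or a number of a turn 1, either way. A call with a gripper value outside its range is refused whole. The fingers move at their own pace and stop on an object; "force" is the grip in N (left out, the last holds). Time passes only in rows, so rows that do not move let the fingers close. It gives the time, the measured TCP pose, the force, the opening and the grip force at its end, in the units of the state.
- env.read_state(): the state, without advancing time (a new reading comes with each control period).
- imaging.capture(name): name is "side" or "top" or "wrist"; returns a dict with "image" (420x560x3 uint8, red, green, blue), "vertical_fov" (degrees; the focal length in pixels is half the picture's height over the tangent of half this angle, whatever the lens; pixels are square), "cx", "cy" (the principal point, pixels), "k1" (the pictures are not rectified: a ray, as slopes to the right and down, at radius r is drawn at 1 + k1 r^2 times it, then the intrinsics apply), "rvec" (rotation vector, rad) and "tvec" (3), from world to camera coordinates, as OpenCV has them. Camera axes: x right, y down, z forward; pixel columns grow to the right and rows downward; lengths in m; the calibration is good to about 2 mm. A picture is of the moment at which its call begins. There is no depth.
- env.hand_in(): hands the job in; it is judged then, once.
Trained networks look in a picture, given as the dict that the camera call returned (one of the last four; its "shot" number tells which), for a name from the list of things; names that differ only in an ending like _2 or _b are one class to them, and where a whole thing is asked for, a point or a joint stands for the part that bears it (a point fixed in the world has none). Each returns a list of dicts, best first, with "p" (0 to 1); they miss things now and then, are a little off and sometimes report something else, mostly with a low value. They report only what shows in the picture. A call takes as long as a camera call.
- nets.find_in(thing, picture): "bbox" ([centre column, centre row, width, height] in pixels, round what is visible of it).
The state is a dict: "time_s": time; "joint_pos": joint angles; "qvel": joint speeds; "joint_torque": joint torques, N m; "ee_pos": TCP position; "eef_rot": TCP orientation; "wrist_force": force on the tool from outside, world axes, zero at the start; "torque": the same for the moment, N m; "grip_width": finger opening in m; "grip_force": force on a finger pad.
Only numpy, scipy, OpenCV 4.12 (cv2) and the standard library are available. Lean on these libraries where they do the work, as an engineer would, in place of code of your own. Each camera call takes 0.05 s, during which the arm holds its last target. There are 200 camera calls.

TASK

Vent the vacuum manifold by pressing the green spring pedal all the way down to its stop for a moment, and let it come back up. Then turn the dark blue knurled filter cell that sits on the manifold's spigot until its hidden keyways drop over the pins, push it down fully home against the orange spring ring, and finish while still holding it pushed home: do not let go. Leave everything else on the bench where it stands.

Things in the scene. Friction and masses are not known exactly. Their poses are not given: they have to be found in the camera images.
- filter_cell: filter cell: dark blue knurled collar, closed top, 60 mm across, 46 mm tall, about 0.16 kg, white nozzle 12 mm wide and tall on top. Origin: centre of its underside, z up. Blind bore 40.4 mm wide, 40 mm deep; hidden in its wall three keyways 120 degrees apart, 30 degrees wide, 20 mm tall, open below, at an unknown angle. Starts loose and level, resting on the spigot's pins, keyways out of line
- manifold: grey vacuum manifold block fixed to the bench, 180 x 160 mm, 60 mm tall, origin at the centre of its underside, z up. In the middle of its top stands a steel spigot 38 mm across, 42 mm tall, inside the filter cell, with three radial pins 5 mm thick, 120 degrees apart, centred 16 mm above the manifold's top, at an unknown angle, hidden under the cell
- spigot_foot (a point): on the spigot's upright axis, level with the manifold's top (60 mm above the bench). On the pins, the cell's underside is 18.5 mm above this point; with keyways over the pins (play about 8 degrees either way) it can go down to 4 mm above it: fully home. Turning the cell either way, by at most 120 degrees, gets there; press lightly while turning, or feel downwards between small turns
- seat (a joint): orange spring-loaded seat ring round the spigot's foot, 71 mm across, sliding straight down: 0 m = up (its top 12 mm above point spigot_foot), 0.008 m = down on its stop, where the cell is fully home. It pushes up with 5 N at 0, 9 N at the stop, so it lifts the cell again unless that is held down
- vent_valve: base of the vent valve, fixed to the bench: dark plate 150 (its x) x 90 (its y) mm, 12 mm thick, with a grey hinge block at its own +x end; origin at the centre of its underside, z up.
- pedal_pad (a point): point on top of the green pedal plate, on its centre line, 95 mm from the hinge, where to press; moves with the pedal. Plate 122 x 78 x 6 mm, hinged at the base's +x end 34 mm above the bench; its free end towards the base's -x is raised (slope 0.34 rad at rest, 0.06 rad when down), with black ribs on the pressing area
- pedal (a joint): angle of the spring pedal: 0 rad = up at rest, 0.28 rad = down on its stop; at 0.28 point pedal_pad has sunk about 26 mm. It takes about 4 N at first and 6 N at the stop, straight down on the pad and springs back when let go.
- jar: clear screw-top jar, 52 mm across, 70 mm tall, origin at the centre of its underside; it stands between the manifold and the vent valve; bystander
- amber_bottle: amber glass bottle, 66 mm across, 150 mm tall, origin under its centre; bystander
- well_plate: white well plate on a blue base, 85 x 127 x 42 mm, origin under its centre; bystander
- tip_box: orange pipette-tip box with clear lid, 85 x 125 x 67 mm, origin under its centre; bystander
- tube_rack: yellow tube rack, 80 x 180 mm, 72 mm tall with its capped tubes, origin under its centre; bystander
- screwdriver: screwdriver with a red handle, 180 mm long, lying on the bench; bystander
- beaker: clear open beaker, 70 mm across, 90 mm tall, origin under its centre; bystander

How it is judged:
By the outcome, as a careful person would: the job done as asked, in the order asked, and still so for the second after the job is handed in, while the arm keeps its last pose, push and grip.
It also fails if it takes over 61 s, if anything falls off the work surface, if the arm or the gripper's body presses on something with over 40 N, if the wrist force passes 120 N, or if a joint passes its speed limit or range.

## Working session

There is one attempt and no reset: what is moved stays moved. The work goes in short steps, Python scripts to look and compute and a tool call to move; the robot and the scene stay as the last step left them, time stands still between calls to the robot, and variables do not carry over. Pictures are saved under pics/ and viewed, at most 10 in all, crops included, and the job is handed in when it is done.

Besides the shell and the picture viewer there is one more tool, called after "Emit:" as name(argument=value, ...) on one line, values as JSON. apply_moves: Moves the arm, as the interface text tells. Its arguments: {"type":"object","properties":{"commands":{"type":"array","items":{"type":"number"}},"force":{"type":"number"}},"required":["commands"]}

```bash
mkdir -p pics
cat > h.py <<'E'
from rig import env, imaging, nets
import numpy as np, cv2
def K(p):
    f=p["image"].shape[0]/2/np.tan(np.radians(p["vertical_fov"])/2)
    return np.array([[f,0,p["cx"]],[0,f,p["cy"]],[0,0,1.]]), np.array([p["k1"],0,0,0,0.])
def ray(p,uv):
    k,d=K(p); n=cv2.undistortPoints(np.array([[uv]],float),k,d)[0,0]
    R=cv2.Rodrigues(np.array(p["rvec"],float))[0]; t=np.array(p["tvec"],float).ravel()
    return -R.T@t, R.T@np.array([n[0],n[1],1.])
def atz(p,uv,z):
    o,d=ray(p,uv); return o+d*(z-o[2])/d[2]
def tri(l):
    A=0;b=0
    for p,uv in l:
        o,d=ray(p,uv); d=d/np.linalg.norm(d); M=np.eye(3)-np.outer(d,d); A=A+M; b=b+M@o
    return np.linalg.solve(A,b)
def proj(p,X):
    k,d=K(p); return cv2.projectPoints(np.array(X,float).reshape(-1,3),np.array(p["rvec"],float),np.array(p["tvec"],float),k,d)[0].reshape(-1,2)
E
python3 - <<'E'
from h import *
s=env.read_state(); print(s)
for n in ["side","top"]:
    p=imaging.capture(n); cv2.imwrite(f"pics/{n}0.png",p["image"][:,:,::-1])
    print(n,ray(p,(280,210)))
    for t in ["filter_cell","manifold","seat","vent_valve","pedal","pedal_pad","jar","amber_bottle","beaker","tube_rack","tip_box","well_plate"]:
        print(t,[(np.round(x["bbox"],1).tolist(),round(x["p"],2)) for x in nets.find_in(t,p)[:2]])
E
```

```text
{'time_s': 0.0, 'joint_pos': array([-64.62540705,  18.43985668,  -4.01389408,  83.1749872 ,
         1.29474434,  78.54024186,  -3.2602236 ]), 'qvel': array([ 0.02671017,  0.04485649,  0.00792103,  0.08167943,  0.00633728,
       -0.03910486, -0.03216444]), 'joint_torque': array([-2.74979984e-04, -4.93581927e+01, -3.82129652e-01, -3.14334226e+01,
        1.32194933e-02,  1.14586702e-02,  1.81903567e-05]), 'ee_pos': array([0.27009252, 0.59068565, 0.25221345]), 'eef_rot': array([-1.79890136e+02,  5.99371733e-03,  1.55433336e+02]), 'wrist_force': array([0.56723858, 0.92856053, 0.19047561]), 'torque': array([ 0.01098253, -0.02990837, -0.00012402]), 'grip_force': 0.0, 'grip_width': 0.08542774846177884}
side (array([ 0.46745321, -0.75458768,  0.95332191]), array([ 0.09997561,  0.63985778, -0.76200688]))
filter_cell [([228.9, 142.8, 24.4, 26.4], 0.69)]
manifold [([233.8, 162.1, 73.4, 60.1], 0.68)]
seat [([231.0, 153.5, 22.8, 8.2], 0.5)]
vent_valve [([263.8, 294.1, 70.8, 49.5], 0.62), ([223.2, 110.5, 15.1, 32.5], 0.54)]
pedal []
pedal_pad []
jar [([237.9, 221.7, 20.9, 25.7], 0.64)]
amber_bot
[... 283 characters left out ...]
18275]))
filter_cell [([194.1, 240.2, 15.1, 25.6], 0.9), ([196.9, 244.1, 67.8, 69.1], 0.57)]
manifold [([197.4, 243.7, 67.7, 73.8], 0.88), ([114.6, 243.4, 27.7, 20.2], 0.7)]
seat [([196.7, 243.9, 15.8, 15.5], 0.51)]
vent_valve [([345.4, 234.7, 39.9, 55.2], 0.74)]
pedal [([347.0, 236.0, 30.7, 36.8], 0.62)]
pedal_pad [([348.8, 235.8, 35.6, 35.8], 0.58)]
jar [([343.2, 235.9, 28.4, 39.6], 0.57)]
amber_bottle [([374.5, 170.6, 23.3, 26.4], 0.64)]
beaker [([114.8, 243.7, 25.7, 20.5], 0.78)]
tube_rack [([180.4, 168.3, 56.6, 32.4], 0.58)]
tip_box [([179.9, 168.1, 55.5, 31.3], 0.62), ([307.1, 172.4, 40.8, 32.4], 0.61)]
well_plate [([245.7, 176.4, 38.4, 28.1], 0.74), ([346.4, 235.2, 43.9, 53.3], 0.41)]
```

Run:
```python
import cv2
a=cv2.imread("pics/side0.png");b=cv2.imread("pics/top0.png")
cv2.imwrite("pics/side0c.png",cv2.resize(a[90:340,160:400],(576,600),interpolation=cv2.INTER_CUBIC))
cv2.imwrite("pics/top0c.png",cv2.resize(b[130:300,90:400],(800,439),interpolation=cv2.INTER_CUBIC))
```

```text
(no output)
```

View pics/side0c.png

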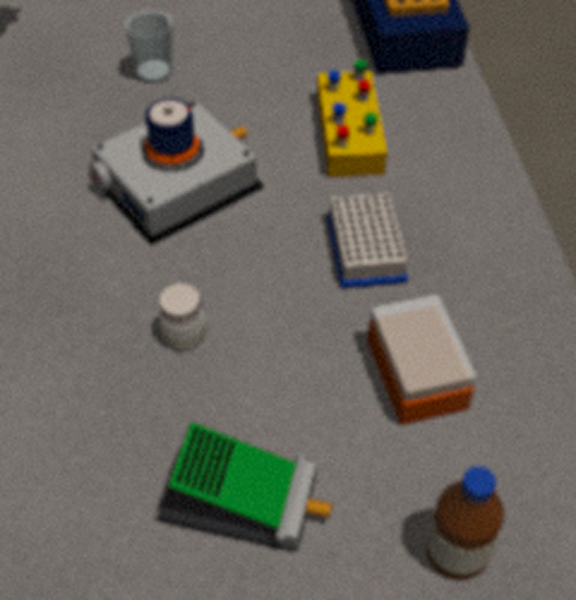

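View pics/top0c.png

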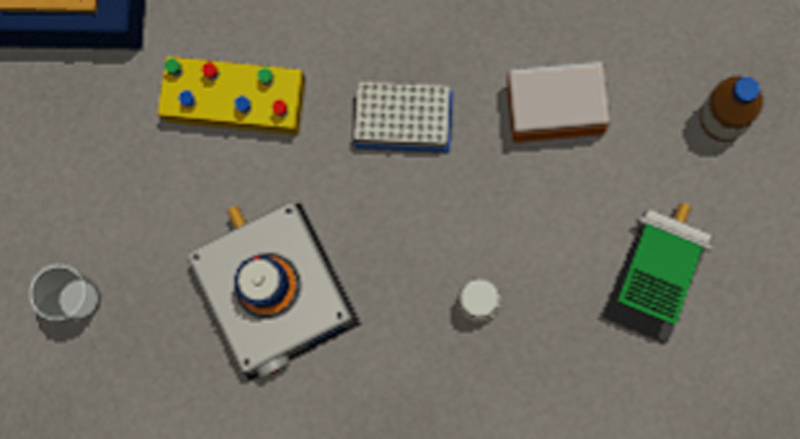

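The side crop shows the manifold with the cell at (170,120) and the pedal at (235,480), with ribs near (207,460). The top crop shows the cell top at (262,280), the ring at (268,285), the pedal ribs at (653,295) and the hinge end at (675,230).

Run:
```python
from h import *
S=imaging.capture("side");T=imaging.capture("top")
s=lambda u,v:(160+u/2.4,90+v/2.4)
t=lambda u,v:(90+u/2.5806,130+v/2.5825)
r=lambda x:print(np.round(x,4))
print("manifold corners top@.06"); 
c=[atz(T,t(*q),.06) for q in [(192,252),(297,205),(355,320),(245,372)]]
for x in c:r(x)
r(np.mean(c,0))
print("side corners"); c=[atz(S,s(*q),.06) for q in [(95,152),(198,104),(256,162),(150,212)]]
for x in c:r(x)
r(np.mean(c,0))
print("nozzle",tri([(S,s(168,110)),(T,t(260,279))]))
print("ribs",tri([(S,s(207,460)),(T,t(652,294))]))
for a,b in [((192,425),(631,268+28)),((302,460),(706,246)),((283,527),(0,0))]: pass
print("hinge cap ends top@.034", atz(T,t(645,217),.04),atz(T,t(708,242),.04))
print("free corners side",atz(S,s(192,427),.07),atz(S,s(165,490),.07))
print("free corners top",atz(T,t(619,303),.07),atz(T,t(676,323),.07))
print("hinge side",atz(S,s(310,462),.04),atz(S,s(290,542),.04))
```

```text
manifold corners top@.06
[0.5116 0.3532 0.06  ]
[0.5736 0.2239 0.06  ]
[0.4292 0.1458 0.06  ]
[0.363  0.2797 0.06  ]
[0.4693 0.2506 0.06  ]
side corners
[0.3674 0.2677 0.06  ]
[0.512  0.3454 0.06  ]
[0.5761 0.2153 0.06  ]
[0.4332 0.1443 0.06  ]
[0.4722 0.2432 0.06  ]
nozzle [0.47010518 0.25424861 0.12931334]
ribs [ 0.46716107 -0.2242739   0.06729407]
hinge cap ends top@.034 [ 0.56837803 -0.22022548  0.04      ] [ 0.53710306 -0.30092525  0.04      ]
free corners side [ 0.45676266 -0.18432751  0.07      ] [ 0.42342924 -0.25380997  0.07      ]
free corners top [ 0.45408246 -0.18270967  0.07      ] [ 0.43016493 -0.25357955  0.07      ]
hinge side [ 0.5739358  -0.22596582  0.04      ] [ 0.53948685 -0.31280647  0.04      ]
```

Emit:
apply_moves(commands=[0,-0.5,-0.3,0,0,0,-0.97,-0.59,0,0,0,-0.97,-0.59,0,0,0,-0.97,-0.59,0,0,0,-0.97,-0.59,0,0,0,-0.97,-0.59,0,0,0,-0.97,-0.59,0,0,0,-0.97,-0.59,0,0,0,-0.97,-0.59,0,0,0,-0.97,-0.59,0,0,0,-0.97,-0.59,0,0,0,-0.97,-0.59,0,0])

```text
time_s: 2.6
ee_pos: [0.4912, 0.2637, 0.2536]
eef_rot: [180.0, 0.0, 155.4]
wrist_force: [0.6, -0.3, -0.6]
grip_width: -0.0001
grip_force: 0.0
```

Emit:
apply_moves(commands=[0,-0.35,-0.93,0,0,0,-0.35,-0.93,0,0,0,-0.35,-0.93,0,0,0,-0.35,-0.93,0,0,0,-0.35,-0.93,0,0,0,-0.35,-0.93,0,0,0,-0.35,-0.93,0,0,0,-0.35,-0.93,0,0,0,-0.35,-0.93,0,0,0,-0.35,-0.93,0,0,0,-0.35,-0.93,0,0,0,-0.35,-0.93,0,0])

```text
time_s: 3.8
ee_pos: [0.4647, -0.0927, 0.2534]
eef_rot: [179.9, 0.0, 155.4]
wrist_force: [0.6, -0.5, -0.6]
grip_width: 0.0
grip_force: 0.0
```

Emit:
apply_moves(commands=[0,-0.35,-0.93,0,0,0,-0.3,-0.93,0.3,0,0,0,0,0.6,0,0,0,0,0,0,0,0,0,0,0])

```text
time_s: 4.3
ee_pos: [0.4597, -0.1492, 0.2264]
eef_rot: [180.0, -0.0, 155.4]
wrist_force: [0.2, 0.3, -0.0]
grip_width: -0.0002
grip_force: 0.0
```

Run:
```python
from h import *
s=env.read_state(); print(s['time_s'],s['ee_pos'],s['eef_rot'],s['joint_pos'],s['wrist_force'])
p=imaging.capture("wrist"); cv2.imwrite("pics/w1.png",p["image"][:,:,::-1])
print(proj(p,[.465,-.228,.067]), [(x["bbox"],x["p"]) for x in nets.find_in("pedal",p)])
```

```text
4.3 [ 0.45968347 -0.14923327  0.22637022] [ 1.79975408e+02 -3.99964729e-02  1.55418203e+02] [-18.77433695  -2.33083679  33.12395071 109.23298884   1.30057672
  72.75855368  79.35979068] [ 0.21929109  0.30418683 -0.04907497]
[[199.35913274 240.44771284]] [([204.9, 259.5, 92.8, 91.4], 0.9), ([36.4, 320.4, 66.7, 89.1], 0.53)]
```

View pics/w1.png

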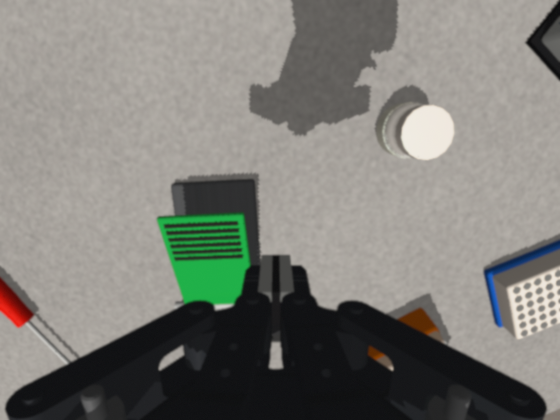

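The wrist view shows the pedal ribs centred near (205,240). My estimate projects to (199,240), so I'm shifting about 5 mm.

Emit:
apply_moves(commands=[0,-0.4,-0.7,0,0,0,-0.4,-0.7,0.5,0,0,-0.44,-0.74,0.8,0,0,0,0,1,0,0,0,0,1,0,0,0,0,0.9,0,0,0,0,0,0,0,0,0,0,0])

```text
time_s: 5.2
ee_pos: [0.468, -0.2228, 0.1011]
eef_rot: [-180.0, 0.0, 155.5]
wrist_force: [0.5, -0.2, 0.3]
grip_width: 0.0002
grip_force: 0.0
```

Emit:
apply_moves(commands=[0,0,0,0.4,0,0,0,0,0.4,0,0,0,0,0.3,0,0,0,0,0,0,0,0,0,0,0])

```text
time_s: 5.7
ee_pos: [0.4672, -0.2225, 0.0676]
eef_rot: [180.0, -0.1, 155.4]
wrist_force: [-3.2, 1.9, 7.3]
grip_width: 0.0
grip_force: 2.9
```

Run:
```python
from h import *
s=env.read_state(); print(s['time_s'],s['ee_pos'],s['wrist_force'])
p=imaging.capture("side"); cv2.imwrite("pics/s2.png",cv2.resize(p["image"][240:340,200:320,::-1],(720,600),interpolation=cv2.INTER_CUBIC))
```

```text
5.7 [ 0.46719637 -0.22251583  0.06755958] [-3.17155209  1.85963954  7.30951348]
```

View pics/s2.png

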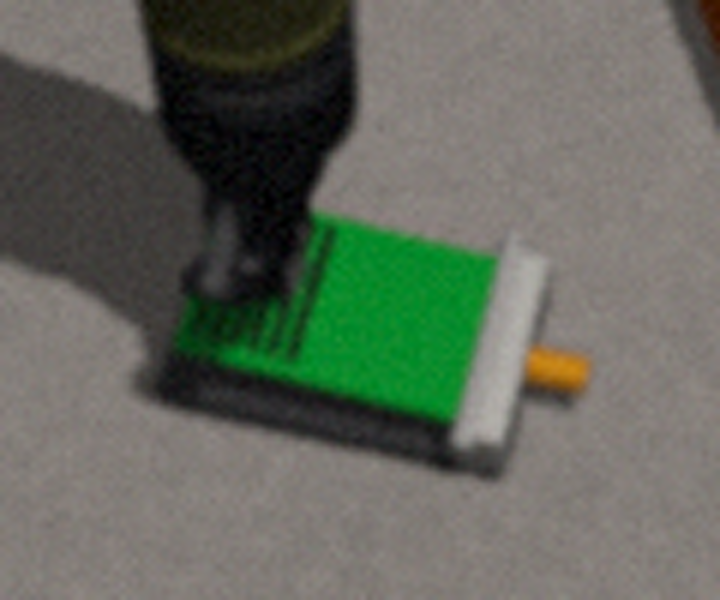

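The pedal is being pressed on its ribs at about (240,290) and is nearly down. I'll push on until the force rises sharply.

Emit:
apply_moves(commands=[0,0,0,0.15,0,0,0,0,0.1,0,0,0,0,0,0])

```text
time_s: 6.05
ee_pos: [0.4675, -0.2227, 0.0636]
eef_rot: [179.8, -0.1, 155.4]
wrist_force: [-11.6, 5.4, 34.4]
grip_width: 0.0003
grip_force: 16.8
```

Emit:
apply_moves(commands=[0,0,0,-1,0,0,0,0,-1,0,0,0,0,-1,0,0,0,0,-1,0,0,0.2,0.5,-1,0,0.5,0.3,0.95,-0.7,0,1,0.3,0.95,0,0,1,0.3,0.95,0,0,1,0.3,0.95,0,0,1,0.3,0.95,0,0,1,0.3,0.95,0,0,1,0.3,0.95,0,0])

```text
time_s: 7.25
ee_pos: [0.4942, 0.002, 0.2311]
eef_rot: [179.9, 0.1, 155.4]
wrist_force: [-0.3, -0.3, -1.0]
grip_width: 0.0855
grip_force: 0.0
```

Emit:
apply_moves(commands=[1,0.3,0.95,0,0,1,0.3,0.95,0,0,1,0.3,0.95,0,0,1,0.3,0.95,0,0,1,0.3,0.95,0,0,1,0.3,0.95,0,0,1,0.3,0.95,0,0,1,0.3,0.5,0,0,1,0,0,0,0,1,0,0,0,0])

```text
time_s: 8.25
ee_pos: [0.5176, 0.2246, 0.2308]
eef_rot: [-179.9, 0.0, 155.4]
wrist_force: [0.3, -0.5, 0.2]
grip_width: 0.0858
grip_force: 0.0
```

Run:
```python
from h import *
s=env.read_state(); print(s['time_s'],s['ee_pos'],s['joint_pos'],s['grip_width'])
p=imaging.capture("wrist"); cv2.imwrite("pics/w2.png",p["image"][:,:,::-1])
print(proj(p,[[.4705,.25,.1245],[.4705,.25,.136]]), [(x["bbox"],x["p"]) for x in nets.find_in("filter_cell",p)])
t=imaging.capture("top"); print([(x["bbox"],x["p"]) for x in nets.find_in("pedal",t)])
```

```text
8.25 [0.51759987 0.2245514  0.23075519] [-40.24291375   8.61389385  15.58868787  97.98388168  -2.34314075
  73.75150745  41.24153527] 0.08583880877934608
[[279.20389933 145.43994046]
 [279.37171636 146.94801069]] [([291.9, 135.2, 82.7, 87.9], 0.96), ([56.6, 228.8, 79.8, 68.0], 0.52)]
[([344.9, 236.4, 27.5, 33.9], 0.95)]
```

View pics/w2.png

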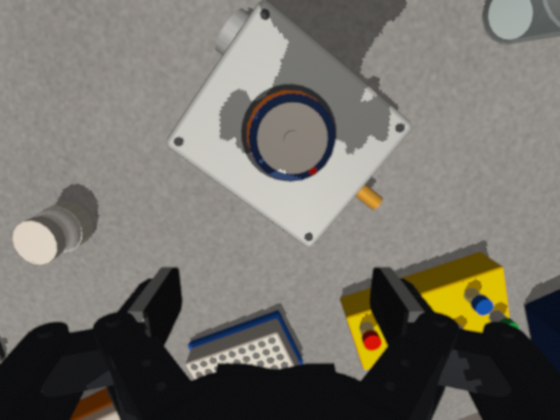

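The wrist view shows the cell's top centred at (292,137) with the nozzle at (290,135). The manifold screws are at (265,14), (400,128), (309,237) and (179,142).

Run:
```python
from h import *
p=imaging.capture("wrist"); T=imaging.capture("top"); S=imaging.capture("side")
c=atz(p,(292,137),.1245); print("cell",c,"L",atz(p,(247,137),.1245),"R",atz(p,(335,137),.1245))
print("screws",np.mean([atz(p,q,.06) for q in [(265,14),(400,128),(309,237),(179,142)]],0))
print("tri", tri([(p,(291,136)),(S,(230,135.8)),(T,(190.8,238))]))
s=env.read_state()['ee_pos']; d=c-s; y=np.radians(155.4); print((d[0]*np.cos(y)+d[1]*np.sin(y))/.03,(d[0]*np.sin(y)-d[1]*np.cos(y))/.03)
```

```text
cell [0.46941778 0.25994666 0.1245    ] L [0.45652574 0.23188348 0.1245    ] R [0.48165347 0.28687997 0.1245    ]
screws [0.47104068 0.25986054 0.06      ]
tri [0.46970897 0.2572867  0.12630211]
1.9516314667635306 0.3924063195276168
```

Emit:
apply_moves(commands=[1,0.95,0.2,0,0,1,0.98,0.18,0,0,1,0,0,0.8,0,1,0,0,0.8,0,1,0,0,0.8,0,1,0,0,0.8,0,1,0,0,0.5,0,1,0,0,0.44,0,1,0,0,0,0])

```text
time_s: 9.5
ee_pos: [0.4687, 0.2594, 0.105]
eef_rot: [-179.8, -0.1, 155.4]
wrist_force: [-0.2, -0.2, -0.3]
grip_width: 0.0851
grip_force: 0.0
```

Emit:
apply_moves(commands=[0.6,0,0,0,0,0.5,0,0,0,0,0.5,0,0,0,0,0.5,0,0,0,0], force=40)

```text
time_s: 9.9
ee_pos: [0.4702, 0.2599, 0.108]
eef_rot: [180.0, 0.1, 155.4]
wrist_force: [-2.8, -3.4, 5.5]
grip_width: 0.0592
grip_force: 43.1
```

Run:
```python
from h import *
s=env.read_state(); print(s['time_s'],s['ee_pos'],s['joint_pos'],s['wrist_force'],s['torque'],s['grip_width'],s['grip_force'])
p=imaging.capture("side"); cv2.imwrite("pics/s3.png",cv2.resize(p["image"][100:200,170:290,::-1],(720,600),interpolation=cv2.INTER_CUBIC))
```

```text
9.9 [0.47022362 0.25988732 0.10797319] [-43.3613892   11.67104127  12.824781   109.37873704  -2.97302367
  59.20783043  36.13272486] [-2.77114983 -3.36760876  5.46610465] [-0.68099497  0.43872992 -0.01407573] 0.059200820846244034 43.077017564792186
```

View pics/s3.png

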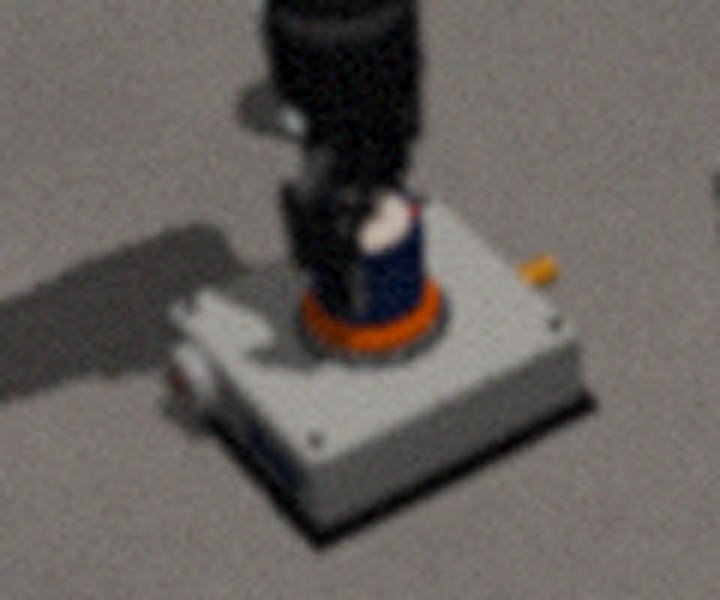

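Side view shows the fingers on the collar, clear of the orange ring, with the cell still up on its pins. I'll turn it slowly under light pressure.

Emit:
apply_moves(commands=[0.5,0,0,0.05,0.5,0.5,0,0,0,0.5,0.5,0,0,0,0.5,0.5,0,0,0,0.5,0.5,0,0,0,0.5,0.5,0,0,0,0.5,0.5,0,0,0,0.5,0.5,0,0,0,0.5])

```text
time_s: 10.75
ee_pos: [0.4709, 0.2589, 0.1077]
eef_rot: [180.0, 0.1, 135.3]
wrist_force: [-3.0, -6.3, 14.4]
grip_width: 0.0594
grip_force: 43.8
```

Emit:
apply_moves(commands=[0.5,0,0,0,0.5,0.5,0,0,0,0.5,0.5,0,0,0,0.5,0.5,0,0,0,0.5,0.5,0,0,0,0.5,0.5,0,0,0,0.5])

```text
time_s: 11.35
ee_pos: [0.4708, 0.2589, 0.107]
eef_rot: [179.9, 0.1, 120.3]
wrist_force: [-1.5, -3.3, 4.4]
grip_width: 0.0591
grip_force: 42.9
```

Emit:
apply_moves(commands=[0.5,0,0,0,0.5,0.5,0,0,0,0.5,0.5,0,0,0,0.5,0.5,0,0,0,0.5,0.5,0,0,0,0.5,0.5,0,0,0,0.5])

```text
time_s: 11.95
ee_pos: [0.4696, 0.2594, 0.105]
eef_rot: [-180.0, 0.1, 105.3]
wrist_force: [-0.7, -3.5, -0.3]
grip_width: 0.0591
grip_force: 43.4
```

The force has dropped to zero and z is down 2.5 mm, so I'll feel downward.

Emit:
apply_moves(commands=[0.5,0,0,0.1,0,0.5,0,0,0.1,0,0.5,0,0,0,0])

```text
time_s: 12.25
ee_pos: [0.4698, 0.2593, 0.0991]
eef_rot: [-180.0, 0.1, 105.5]
wrist_force: [-1.4, -4.7, 0.8]
grip_width: 0.0591
grip_force: 43.6
```

Emit:
apply_moves(commands=[0.5,0,0,0.1,0,0.5,0,0,0.1,0,0.5,0,0,0,0], force=70)

```text
time_s: 12.55
ee_pos: [0.4698, 0.2593, 0.0939]
eef_rot: [-180.0, 0.0, 105.5]
wrist_force: [-3.0, -5.5, 9.3]
grip_width: 0.0587
grip_force: 73.7
```

Run:
```python
from h import *
s=env.read_state(); print(s['time_s'],s['ee_pos'],s['joint_pos'][6],s['wrist_force'],s['grip_width'])
p=imaging.capture("side"); cv2.imwrite("pics/s4.png",cv2.resize(p["image"][100:200,170:290,::-1],(720,600),interpolation=cv2.INTER_CUBIC))
```

```text
12.55 [0.46981968 0.25932145 0.09387877] -12.379267382961478 [-2.96656211 -5.47687135  9.25352208] 0.058652583285981504
```

View pics/s4.png

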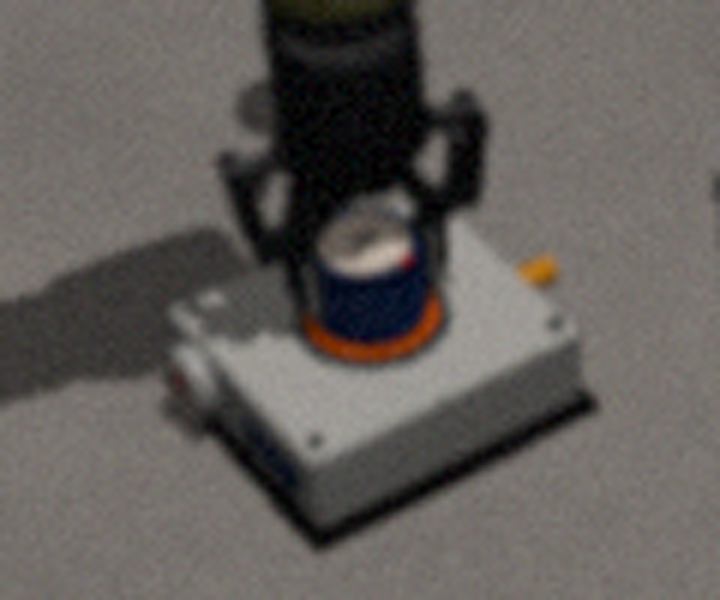

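The view shows the cell down on the ring, with the ring nearly flush at about (370,350). I'll press until it hits the hard stop.

Emit:
apply_moves(commands=[0.5,0,0,0.08,0,0.5,0,0,0,0,0.5,0,0,0,0], force=100)

```text
time_s: 12.9
ee_pos: [0.4699, 0.2593, 0.0939]
eef_rot: [-180.0, 0.0, 105.5]
wrist_force: [-8.9, -9.0, 24.1]
grip_width: 0.0585
grip_force: 102.2
```

Emit:
apply_moves(commands=[0.5,0,0,0.06,0,0.5,0,0,0,0,0.5,0,0,0,0])

```text
time_s: 13.2
ee_pos: [0.4699, 0.2594, 0.0938]
eef_rot: [-179.9, -0.0, 105.4]
wrist_force: [-12.2, -11.9, 35.5]
grip_width: 0.0584
grip_force: 103.6
```

Emit:
apply_moves(commands=[0.5,0,0,-0.05,0,0.5,0,0,0,0,0.5,0,0,0,0,0.5,0,0,0,0])

```text
time_s: 13.6
ee_pos: [0.4699, 0.2593, 0.0939]
eef_rot: [-180.0, -0.0, 105.4]
wrist_force: [-9.2, -9.8, 26.1]
grip_width: 0.0583
grip_force: 103.2
```

Run:
```python
from h import *
s=env.read_state(); print(s['time_s'],s['ee_pos'],s['wrist_force'])
p=imaging.capture("side"); cv2.imwrite("pics/s5.png",cv2.resize(p["image"][90:340,160:400,::-1],(576,600),interpolation=cv2.INTER_CUBIC))
```

```text
13.6 [0.4698747  0.25933695 0.09388462] [-9.17096801 -9.76628266 26.11050478]
```

View pics/s5.png

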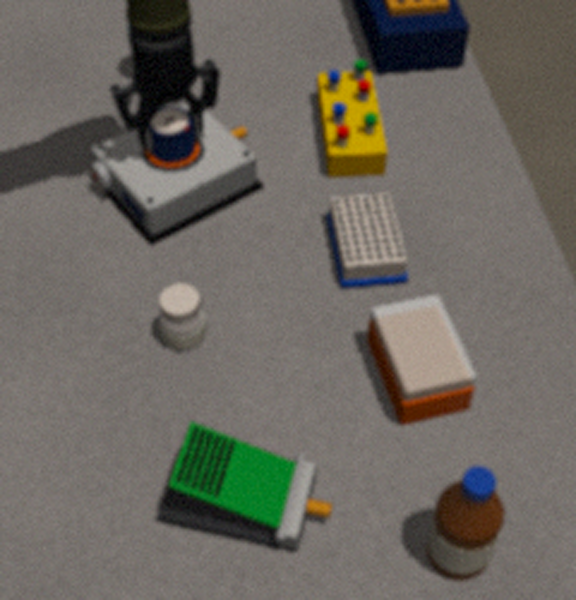

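The pedal is back up at (235,480), the bystanders haven't moved, and the cell is held down on the ring at (172,140).

```bash
python3 -c "
from rig import env
print(env.hand_in())"
```

```text
the job is handed in; nothing more can be done
None
```

I vented the manifold with the pedal (pressed to its stop, then back up), keyed the filter cell over its pins and handed in while still holding it home on its stop at about 26 N, at 13.6 s; the verdict wasn't shown.

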